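Set up the sesame mill: dish on its pedestal, adjuster seated and backed off

ROBOT

A 7-joint arm with a two-finger parallel gripper is mounted at the origin on the work surface. World frame = base frame: x ahead of the robot, y to its left, z up, the work surface at z = 0. Lengths are in m, angles in rad, forces in N, time in s.
With the tool pointing down it reaches from about 0.4 to 0.85 m from the base axis. Payload 10.4 kg.
Tool frame: the origin (TCP) lies at the very end of the fingers, on their centre line; the grasp point (between the pads) lies 19 mm behind it; z points along the fingers, y is the line along which they close (so a half turn about z gives the same grasp; the last joint's range is limited). The gripper opens to 85 mm and grips with 20 to 120 N. Pads are 22 mm wide; open, the fingers measure 114 mm over their backs; the gripper's body (76 mm by 85 mm) begins 54 mm behind the grasp point. The pads swing forward as they close: fully open they stand 13 mm farther back than shut.
Start: joints at [-1.298, 0.332, -0.065, 1.46, 0.022, 1.35, -0.088], TCP at [0.182, 0.598, 0.205] pointing down, gripper open.
Joint ranges: [-2.6, 2.6], [-0.5, 2.12], [-1.47, 1.34], [0.16, 2.42], [-1.27, 4.41], [0.06, 2.06], [-2.6, 2.6]. Speed limits (rad/s): [2.22, 2.22, 2.79, 2.79, 3.14, 3.14, 3.14].

INTERFACE

Orientations are given as a unit quaternion [x, y, z, w].
In Python, from workcell import manip, vision, order gives the robot as it stands. The module is installed in compiled form; this text tells all that it offers.
- The arm moves only by the tool move_arm, never from a script. Its argument "motion" is a list of rows, each a list of 3 entries, a list of its own where there are three numbers: the shift along the tool's x, y, z scaled (see below), then the turn, a rotation vector about the tool's x, y, z scaled (see below), then the opening, from -1 (shut) to 1 (fully open). In form: [[[dx, dy, dz], [wx, wy, wz], hand], ...]. A call has 1 to 12 rows; each row shifts and turns the commanded pose from where the row before left it, along the tool's axes as they then stand; what a row does not reach is not made up. The controller multiplies each number of a shift by 0.75 m and each number of a turn by pi/4 rad. A row lasts 1/10 s, in which the tool goes at most 50 mm and 8.59 degrees, less where a joint would pass 70% of its speed; a pose out of reach is approached as far as the arm can. A call with a number of a shift or a turn outside -1 to 1 is refused whole. A call with a gripper value outside its range is refused whole. The fingers move at their own pace and stop on an object; "newtons" is the grip in N (left out, the last holds). Time passes only in rows, so rows that do not move let the fingers close. It gives the time, the measured TCP pose, the force, the opening and the grip force at its end, in the units of the state.
- manip.get_obs(): the state, without advancing time (a new reading comes with each control period).
- vision.camera(name): name is "side" or "top"; returns a dict with "pixels" (384x512x3 uint8, red, green, blue), "fx", "fy", "cx", "cy" (pixels), "R" (3x3) and "t" (3): a world point X has camera coordinates R X + t. Camera axes: x right, y down, z forward; pixel columns grow to the right and rows downward; lengths in m; the calibration is good to about 2 mm. A picture is of the moment at which its call begins. There is no depth.
- order.hand_in(): hands the job in; it is judged then, once.
The state is a dict: "clock": time; "joint_pos": joint angles; "joint_velocities": joint speeds; "tau": joint torques, N m; "position": TCP position; "ee_rot": TCP orientation; "ft_force": force on the tool from outside, world axes, zero at the start; "torque": the same for the moment, N m; "grip_width": opening from 0.0 (shut) to 1.0 (fully open); "grasp_force": force on a finger pad.
Only numpy, scipy, OpenCV 4.12 (cv2) and the standard library are available. Lean on these libraries where they do the work, as an engineer would, in place of code of your own. Each camera call takes 0.05 s, during which the arm holds its last target. There are 200 camera calls.

TASK

Take the white soy dish off the purple trivet and set it down gently, upright and centred, on the small raised pedestal beneath the sesame mill's chute, and let go of it. Then turn the brass thumbscrew on top of the mill clockwise until it seats, back it off a quarter turn, and finish still gripping its wings there, without letting go. Leave the trivet, the glass containers and the wooden spoon where they are.

Things in the scene. Friction and masses are not known exactly. Their poses are not given: they have to be found in the camera images.
- mill: sesame mill, fixed. Origin on its underside below the column's axis, z up. Wooden base 12 mm thick, 110 mm in x, y -80 to +170 mm. Green column 76 mm across, top 115 mm up. Steel chute along +y, 30 mm wide, to y 78 mm, under 118 mm high; pedestal at y +120 mm. Amber hopper at y -56 mm, 50 mm across, 106 mm high; crank on the +x side to x 90 mm, below 75 mm. Yaw within 0.35 rad of world axes
- rest (a point): centre of the catch pedestal's top, a flat steel disc 40 mm across on a thin stem, 55 mm above the shelf, 120 mm from the mill's axis along the mill's +y
- dish: loose white ceramic soy dish, round, 66 mm outside diameter, 26 mm high, wall 4 mm; the outside is straight from 10 mm up to the rim and narrows below to a flat foot 52 mm across; about 0.12 kg. Origin at the centre of its underside, z up. Starts upright on the purple trivet
- trivet: purple round silicone trivet, 150 mm across, 8 mm thick, lying on the shelf, loose; origin at the centre of its underside
- wings (a point): wings of the brass thumbscrew: upright flat bar 46 mm long (x), 10 mm thick (y), 22 mm high. Origin at its middle, on the screw axis, 140 mm above the shelf, z up. Grip across the thickness from above. Below it a 9 mm stem and, from 21 mm under the bar's middle, a collar 28 mm across. It turns with the screw and does not rise or sink
- thumbscrew (a joint): thumbscrew angle, rad: 0 = seated (hard stop), grows as it is backed off (counterclockwise from above). Starts 1.2 to 2.8 backed off. Seated, the bar lies along the mill's x, square across the chute; a quarter turn back it lies along the chute (mill's y). Friction 0.05 N m; stays where it is left, so it can be turned in several grasps
- container0: square glass food container with blue latch lid, 118 mm square over the latches, 60 mm high, 0.55 kg, loose; origin at the centre of its underside. Leave alone
- container1: the same with grey lid. Leave alone
- container2: the same with green lid. Leave alone
- container3: the same with white lid. Leave alone
- spoon: wooden spoon, 240 mm long, lying on the shelf at the right; origin near its middle. Leave alone
There are look-alikes about, which are no part of the job. Of the things shaped like the dish, the white one is meant.

How it is judged:
On the way, in this order (a step that is already met when the one before it is completed fails the run):
1. the dish stands upright, centred on the pedestal and released (horizontal distance between dish and rest below 0.01 m and z of dish in the frame of rest between -0.004 and 0.004 m and angle between dish's own z axis and vertical below 0.1 rad and contact force between dish and the arm below 0.05 N and contact force between dish and the fingers below 0.05 N and linear speed of dish below 0.03 m/s), for 0.2 s.
2. the thumbscrew is turned home to its seat, by the gripper, with the dish still on the pedestal (value of joint thumbscrew below 0.08 rad and contact force between thumbscrew and the fingers above 0.5 N and horizontal distance between dish and rest below 0.01 m and z of dish in the frame of rest between -0.004 and 0.004 m and angle between dish's own z axis and vertical below 0.1 rad), for 0.1 s.
At the end, for the whole second after the job is handed in: The thumbscrew has been seated (within 0.08 rad) and now stands a quarter turn (1.57 rad, within 0.26 rad) back from its seat, still, with the gripper's fingers holding its wings with more than 1 N; the dish stands upright on the pedestal, untouched, its centre within 10 mm of the pedestal's centre (all of step 1 and value of joint thumbscrew between 1.3108 and 1.8308 rad and velocity of joint thumbscrew between -0.1 and 0.1 rad/s and contact force between thumbscrew and the fingers above 1 N); the arm keeps its last pose, push and grip.
It fails at once if a glass container is moved more than 30 mm (distance of any of container0, container1, container2, container3 from where it was at the start of the episode above 0.03 m).
It fails at once if the spoon is moved more than 30 mm (distance of spoon from where it was at the start of the episode above 0.03 m).
It fails at once if the trivet is moved more than 30 mm (distance of trivet from where it was at the start of the episode above 0.03 m).
It fails at once if the dish is dropped or thrown: out of the fingers and moving faster than 0.4 m/s (contact force between dish and the fingers below 0.01 N and linear speed of dish above 0.4 m/s).
It fails at once if the dish is tipped over (angle between dish's own z axis and vertical above 0.6 rad).
It also fails if it takes over 58 s, if anything falls off the work surface, if the arm or the gripper's body presses on something with over 40 N, if the wrist force passes 120 N, or if a joint passes its speed limit or range.

## Working session

There is one attempt and no reset: what is moved stays moved. The work goes in short steps, Python scripts to look and compute and a tool call to move; the robot and the scene stay as the last step left them, time stands still between calls to the robot, and variables do not carry over. Pictures are saved under pics/ and viewed, at most 10 in all, crops included, and the job is handed in when it is done.

Besides the shell and the picture viewer there is one more tool, called after ">>>" as name(argument=value, ...) on one line, values as JSON. move_arm: Moves the arm, as the interface text tells. Its arguments: {"type":"object","properties":{"motion":{"type":"array"},"newtons":{"type":"number"}},"required":["motion"]}

```bash
mkdir -p pics; cat > h.py <<'E'
import numpy as np, cv2
from workcell import manip, vision, order
def cam(n):
    c=vision.camera(n); c['R']=np.array(c['R']); c['t']=np.array(c['t']); c['px']=np.array(c['pixels']); return c
def save(c,f): cv2.imwrite(f,cv2.cvtColor(c['px'],cv2.COLOR_RGB2BGR))
def ray(c,u,v):
    d=c['R'].T@np.array([(u-c['cx'])/c['fx'],(v-c['cy'])/c['fy'],1.]); return -c['R'].T@c['t'], d/np.linalg.norm(d)
def plane(c,u,v,z):
    o,d=ray(c,u,v); return o+d*(z-o[2])/d[2]
def tri(c1,p1,c2,p2):
    o1,d1=ray(c1,*p1);o2,d2=ray(c2,*p2)
    s=np.linalg.lstsq(np.stack([d1,-d2],1),o2-o1,rcond=None)[0]
    a=o1+s[0]*d1;b=o2+s[1]*d2; return (a+b)/2,np.linalg.norm(a-b)
def proj(c,X):
    p=c['R']@np.array(X)+c['t']; return c['fx']*p[0]/p[2]+c['cx'],c['fy']*p[1]/p[2]+c['cy']
E
python3 - <<'E'
from h import *
for n in('side','top'):
    c=cam(n); save(c,f'pics/{n}0.png'); np.save(f'{n}0.npy',c,allow_pickle=True); print(n,-c['R'].T@c['t'],c['R'][2],c['fx'])
o=manip.get_obs(); print(o)
E
```

```text
side [ 0.2003341  -0.8504016   0.67848321] [ 0.30707772  0.802584   -0.51143151] 375.5628936951594
top [0.44294974 0.01924048 1.23478285] [ 0.10742632  0.00317625 -0.99420797] 384.9518937754769
{'clock': 0.1, 'joint_pos': array([-1.29760748,  0.33279209, -0.06470608,  1.46084034,  0.0215886 ,
        1.34996296, -0.08851337]), 'joint_velocities': array([-0.00040459, -0.00103577,  0.00085118, -0.00331308,  0.00191421,
        0.00058127, -0.00069891]), 'tau': array([ 1.39541848e-03, -6.26753354e+01,  4.92038112e-02, -3.92415404e+01,
        1.64114207e-02,  7.39081297e-03,  5.38723293e-05]), 'position': array([0.18207041, 0.59749032, 0.20431402]), 'ee_rot': array([ 1.47351520e-01,  9.89083971e-01, -6.49877891e-04, -7.22753281e-05]), 'ft_force': array([-0.22177278, -0.24487603,  0.77245436]), 'torque': array([-0.00512201,  0.04257146,  0.0243624 ]), 'grasp_force': 0.0, 'grip_width': 1.0029072913423303}
```

View pics/side0.png

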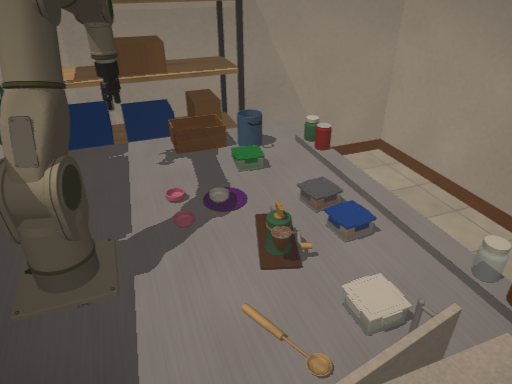

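View pics/top0.png

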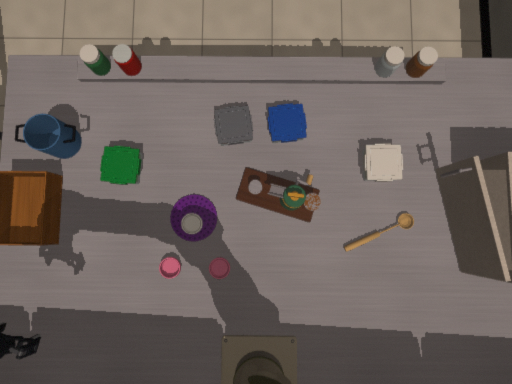

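Top view: the mill is at about (278,195), with its pedestal at (255,187) and the brass wings at (296,196). Dish candidates in top / side pixels are white on the trivet (192,223)/(219,196), pink (171,267)/(176,195) and dark pink (220,267)/(184,219). I choose the white one on the purple trivet, and will check it in a close crop.

```bash
python3 - <<'E'
from h import *
T=np.load('top0.npy',allow_pickle=True).item();S=np.load('side0.npy',allow_pickle=True).item()
f=lambda c,x,y,w,h,k:cv2.resize(c['px'][y:y+h,x:x+w],None,fx=k,fy=k,interpolation=cv2.INTER_CUBIC)
a=f(T,165,160,165,90,4.8); b=f(S,195,175,130,95,4.8)[:, :]
b=f(S,195,175,132,97,3)
im=np.zeros((432+160,792,3),np.uint8); im[:432]=a; 
im=np.zeros((600,792,3),np.uint8); a=f(T,165,160,160,80,3.75); im[:300,:600]=a; im[300:591,:396]=b; im[300:591,396:792]=f(S,240,195,88,64,4.5)[:291,:396]
cv2.imwrite('pics/crop.png',im[...,::-1])
for n,c in(('top',T),('side',S)):
    hsv=cv2.cvtColor(c['px'],cv2.COLOR_RGB2HSV)
    for nm,lo,hi in(('orange',(8,170,120),(25,255,255)),('purple',(130,120,40),(155,255,255)),('greycol',(0,0,120),(40,60,255)),('green',(70,100,20),(90,255,200))):
        m=cv2.inRange(hsv,lo,hi)
        k,l,st,ce=cv2.connectedComponentsWithStats(m)
        for i in range(1,k):
            x,y,w,h,A=st[i]
            if A>15 and 150<x<330 and 150<y<280: print(n,nm,st[i],ce[i].round(1))
E
```

```text
Traceback (most recent call last):
ValueError: could not broadcast input array from shape (288,396,3) into shape (291,396,3)
```

```bash
python3 - <<'E'
from h import *
T=np.load('top0.npy',allow_pickle=True).item();S=np.load('side0.npy',allow_pickle=True).item()
f=lambda c,x,y,w,h,W,H:cv2.resize(c['px'][y:y+h,x:x+w],(W,H),interpolation=cv2.INTER_CUBIC)
im=np.zeros((600,800,3),np.uint8); im[:300,:600]=f(T,165,160,160,80,600,300); im[300:,:400]=f(S,195,175,80,60,400,300); im[300:,400:]=f(S,240,195,80,60,400,300)
cv2.imwrite('pics/crop.png',im[...,::-1])
for n,c in(('top',T),('side',S)):
    hsv=cv2.cvtColor(c['px'],cv2.COLOR_RGB2HSV)
    for nm,lo,hi in(('orange',(8,170,120),(25,255,255)),('purple',(130,120,40),(155,255,255)),('grey',(0,0,120),(40,60,255)),('green',(70,100,20),(90,255,200))):
        k,l,st,ce=cv2.connectedComponentsWithStats(cv2.inRange(hsv,lo,hi))
        for i in range(1,k):
            x,y,w,h,A=st[i]
            if A>15 and 150<x<330 and 150<y<280: print(n,nm,st[i],ce[i].round(1))
E
```

```text
top orange [288 192  16   8  77] [294.8 195.5]
top purple [ 171  195   46   46 1216] [193.8 215.3]
top grey [249 180  13  14 141] [254.9 186.7]
top grey [298 180  10   5  16] [302.7 182.2]
top grey [312 202   5   7  16] [313.6 205.2]
side orange [276 201   7   9  23] [278.9 205.1]
side purple [229 188  17  21 172] [238.4 196.9]
```

View pics/crop.png

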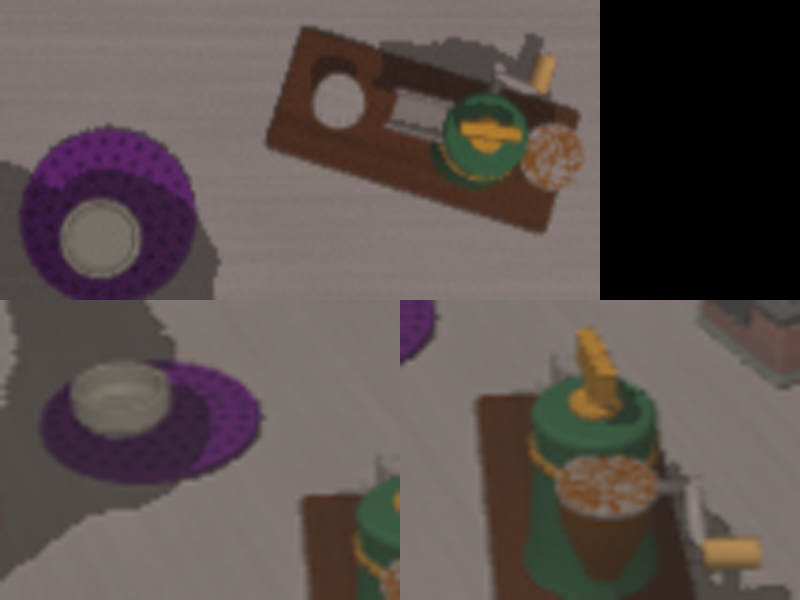

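The crop confirms a plain white/grey ceramic dish on the purple trivet at top (191.7,223.5). The wings lie close to the chute direction, so they're roughly a quarter turn off already. The pedestal disc shows in the top view at (255,187), but the column hides it in the side view.

```bash
cat > m.py <<'E'
from h import *
T=np.load('top0.npy',allow_pickle=True).item();S=np.load('side0.npy',allow_pickle=True).item()
def blob(c,x,y,w,h,lo,hi,mode):
    hsv=cv2.cvtColor(c['px'],cv2.COLOR_RGB2HSV)[y:y+h,x:x+w]
    m=cv2.inRange(hsv,lo,hi); k,l,st,ce=cv2.connectedComponentsWithStats(m); i=1+st[1:,4].argmax()
    cn=cv2.findContours((l==i).astype(np.uint8),cv2.RETR_EXTERNAL,cv2.CHAIN_APPROX_NONE)[0][0]+np.array([x,y])
    return st[i]+[x,y,0,0,0],ce[i]+[x,y],cn
d=blob(T,178,208,30,30,(0,0,0),(60,90,255),0); print('dish top',d[0],d[1].round(1),cv2.minEnclosingCircle(d[2]))
e=blob(S,205,183,30,26,(0,0,0),(60,90,255),0); print('dish side',e[0],e[1].round(1))
def at(z,u,v): return plane(T,u,v,z).round(4)
u,v=cv2.minEnclosingCircle(d[2])[0]; print('dish plane .034',at(.034,u,v))
# side rim: left/right extremes row & top of rim
pe=e[2].reshape(-1,2); print('side extremes',pe[pe[:,0].argmin()],pe[pe[:,0].argmax()],pe[pe[:,1].argmin()],pe[pe[:,1].argmax()])
for z in(.026,.034,.042): print(z,'predicted side centre of rim',np.round(proj(S,at(z,u,v)),1), 'rim back', np.round(proj(S,at(z,u,v)+[.0118,.0308,0]),1))
p=blob(T,240,172,24,26,(0,0,120),(40,60,255),0); print('ped',p[0],p[1],cv2.minEnclosingCircle(p[2])); P=at(.055,*p[1]); print('ped',P)
# base corners at z 12mm
b=blob(T,230,160,100,70,(0,90,30),(15,255,120),0); r=cv2.minAreaRect(cv2.convexHull(b[2])); print('base',r, [at(.012,*q) for q in cv2.boxPoints(r)])
w=blob(T,280,185,30,20,(8,170,120),(25,255,255),0); print('wing top',w[0],w[1],cv2.minAreaRect(w[2]))
ws=blob(S,270,195,20,30,(8,120,70),(28,255,255),0); print('wing side',ws[0],ws[1],ws[2].reshape(-1,2)[ws[2].reshape(-1,2)[:,1].argmin()])
q=cv2.boxPoints(cv2.minAreaRect(w[2])); print([at(.151,*k) for k in q])
g=blob(T,270,175,45,45,(60,80,20),(90,255,200),0);print('green',g[0],cv2.minEnclosingCircle(g[2]),at(.115,*cv2.minEnclosingCircle(g[2])[0]))
tr=blob(T,165,190,55,55,(125,80,20),(155,255,255),0); c=cv2.minEnclosingCircle(tr[2]);print('trivet',c,at(.008,*c[0]))
E
python3 m.py
```

```text
dish top [182 214  20  20 334] [191.5 223.4] ((191.3800048828125, 223.24667358398438), 10.51573657989502)
dish side [205 183  30  19 396] [217.9 190.6]
dish plane .034 [0.4592 0.2122 0.034 ]
side extremes [205 183] [234 187] [205 183] [214 201]
0.026 predicted side centre of rim [218.8 193. ] rim back [219.7 188.1]
0.034 predicted side centre of rim [218.8 191.2] rim back [219.7 186.3]
0.042 predicted side centre of rim [218.7 189.3] rim back [219.6 184.4]
ped [249 180  13  14 141] [254.91489362 186.70212766] ((254.88888549804688, 186.55555725097656), 6.822359561920166)
ped [0.5726 0.0156 0.055 ]
base ((277.35400390625, 194.28269958496094), (77.32801055908203, 33.30801010131836), 17.447187423706055) [array([0.5388, 0.0771, 0.012 ]), array([0.6414, 0.0463, 0.012 ]), array([ 0.5683, -0.1898,  0.012 ]), array([ 0.467 , -0.1572,  0.012 ])]
wing top [288 192  16   8  77] [294.76623377 195.45454545] ((295.5, 195.5), (7.0, 15.0), 90.0)
wing side [274 201  10  18 117] [278.55555556 210.70940171] [275 201]
[array([ 0.5477, -0.0777,  0.151 ]), array([ 0.548 , -0.1201,  0.151 ]), array([ 0.5282, -0.12  ,  0.151 ]), array([ 0.5278, -0.0777,  0.151 ])]
green [284 190  21  17 123] ((293.6383056640625, 196.31915283203125), 10.702980995178223) [ 0.5386 -0.0974  0.115 ]
trivet ((193.46249389648438, 217.47500610351562), 23.508926391601562) [0.4779 0.2102 0.008 ]
```

>>> move_arm(motion=[[[-0.0503,-0.0384,0],[0,0,0],1],[[-0.0503,-0.0384,0],[0,0,0],1],[[-0.0503,-0.0384,0],[0,0,0],1],[[-0.0503,-0.0384,0],[0,0,0],1],[[-0.0503,-0.0384,0],[0,0,0],1],[[-0.0503,-0.0384,0],[0,0,0],1],[[-0.0503,-0.0384,0],[0,0,0],1],[[-0.0503,-0.0384,0],[0,0,0],1],[[-0.0503,-0.0384,0],[0,0,0],1],[[-0.0503,-0.0384,0],[0,0,0],1]])

```text
clock: 1.1
position: [0.4597, 0.2106, 0.2049]
ee_rot: [0.147, 0.989, 0.0, -0.0]
ft_force: [1.3, 1.1, -0.3]
grip_width: 1.001
grasp_force: 0.0
```

>>> move_arm(motion=[[[0,0,0],[0,0,0.1818],1],[[0,0,0],[0,0,0.1818],1],[[0,0,0],[0,0,0.1818],1],[[0,0,0],[0,0,0.1818],1],[[0,0,0],[0,0,0.1818],1],[[0,0,0],[0,0,0.1818],1],[[0,0,0],[0,0,0.1818],1],[[0,0,0],[0,0,0.1818],1],[[0,0,0],[0,0,0.1818],1],[[0,0,0],[0,0,0.1818],1],[[0,0,0],[0,0,0.1818],1],[[0,0,0],[0,0,0],1]])

```text
clock: 2.3
position: [0.4589, 0.2123, 0.2047]
ee_rot: [0.804, 0.594, -0.0, -0.0]
ft_force: [-0.4, 0.8, -0.4]
grip_width: 0.998
grasp_force: 0.0
```

```bash
cat > g.py <<'E'
from h import *
import sys
from scipy.spatial.transform import Rotation as Ro
def go(tgt):
    o=manip.get_obs(); R=Ro.from_quat(o['ee_rot']).as_matrix(); p=o['position']
    print('t',o['clock'].__round__(2),'p',p.round(4),'ty',R[:,1].round(3),'tz',R[:,2].round(3),'q',o['joint_pos'].round(2),'F',o['ft_force'].round(1),'tq',o['torque'].round(2),'g',round(o['grip_width'],3),round(o['grasp_force'],1))
    if tgt: 
        s=R.T@(np.array(tgt)-p)/.75; print('shift units',s.round(4),'dist',np.linalg.norm(np.array(tgt)-p).round(4))
if __name__=='__main__': go([float(a) for a in sys.argv[1:]])
E
python3 g.py 0.4592 0.2122 0.1
```

```text
t 2.3 p [0.4589 0.2123 0.2047] ty [ 0.956 -0.294 -0.   ] tz [-0. -0. -1.] q [-0.83  0.06  0.32  1.79 -0.02  1.3  -0.8 ] F [-0.4  0.8 -0.4] tq [ 0.02 -0.   -0.  ] g 0.998 0.0
shift units [-0.      0.0005  0.1397] dist 0.1047
```

>>> move_arm(motion=[[[0,0,0.048],[0,0,0],1],[[0,0,0.048],[0,0,0],1],[[0,0,0.048],[0,0,0],1],[[0,0,0.048],[0,0,0],1],[[0,0,0.016],[0,0,0],1],[[0,0,0.016],[0,0,0],1],[[0,0,0.016],[0,0,0],1],[[0,0,0.016],[0,0,0],1],[[0,0,0],[0,0,0],1]])

```text
clock: 3.2
position: [0.4586, 0.2122, 0.012]
ee_rot: [0.803, 0.595, -0.001, -0.0]
ft_force: [-0.8, -0.3, 0.0]
grip_width: 1.002
grasp_force: 0.0
```

```bash
python3 - <<'E'
from h import *
c=cam('side'); cv2.imwrite('pics/s1.png',cv2.resize(c['px'][130:240,150:290],None,fx=5,fy=5,interpolation=cv2.INTER_CUBIC)[...,::-1])
E
python3 g.py 0.4592 0.2122 0.01
```

```text
t 3.25 p [0.459  0.2124 0.0128] ty [ 0.957 -0.291 -0.   ] tz [-0. -0. -1.] q [-0.8   0.28  0.31  1.99 -0.11  0.89 -0.73] F [ 0.7 -0.2 -0.1] tq [-0.01  0.02  0.02] g 1.0 0.0
shift units [-0.0002  0.0003  0.0038] dist 0.0029
```

View pics/s1.png

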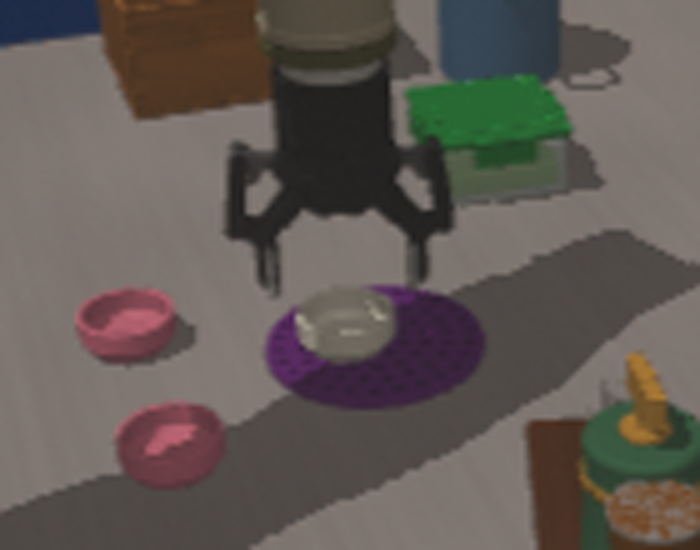

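The side view shows the open fingers straddling the white dish (crop 345,322). The tips, at about (273,290) and (417,280), appear higher than expected, so I'll check their position against the calibration.

```bash
python3 - <<'E'
from h import *
S=np.load('side0.npy',allow_pickle=True).item(); c=np.array([.459,.2124,0]); y=np.array([.957,-.291,0]);y0=y*.0425
for z in(.013,.026,.034): print(z,[((np.array(proj(S,c+s*y0+[0,0,z]))-[150,130])*5).round(0) for s in(-1,1)])
T=cam('top'); cv2.imwrite('pics/t1.png',cv2.resize(T['px'][180:260,140:250],None,fx=6,fy=6,interpolation=cv2.INTER_CUBIC)[...,::-1])
# rim centre
print('rim',[((np.array(proj(S,[.4592,.2122,z]))-[150,130])*5).round(0) for z in(.008,.034)])
E
```

```text
0.013 [array([282., 335.]), array([408., 330.])]
0.026 [array([281., 318.]), array([407., 314.])]
0.034 [array([280., 308.]), array([407., 303.])]
rim [array([346., 339.]), array([344., 306.])]
```

View pics/t1.png

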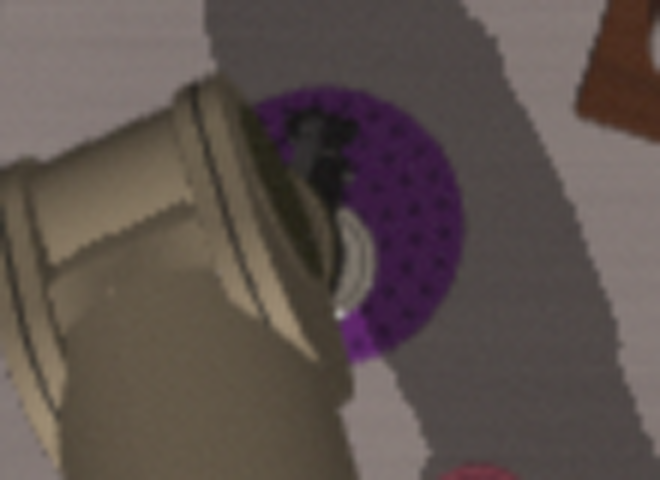

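```bash
python3 - <<'E'
from h import *
S=cam('side');T=cam('top')
print(tri(S,(233.4,186.6),T,(197.5,210.8)))
c=np.array([.459,.2124,0]); y=np.array([.957,-.291,0])
for z in(.026,.045): print(z,[(np.array(proj(T,c+s*y*.0425+[0,0,z]))-[140,180])*6 for s in(-1,1)])
for (x0,x1,n) in((195,215,'L'),(225,245,'R')):
    g=cv2.cvtColor(S['px'],cv2.COLOR_RGB2GRAY)[176:200,x0:x1]; print(n); print(g)
E
```

```text
(array([0.50056628, 0.18998028, 0.05486932]), np.float64(0.007389322396951861))
0.026 [array([284.56423395, 338.50599567]), array([335.84724314, 182.18112452])]
0.045 [array([278.2296222, 339.219076 ]), array([330.37311093, 180.40660764])]
L
[[ 69  42  42  42  39  38  38  38  39  39  53 105 120 119 120 119 120 121
  121 120]
 [ 97  72  77  71  54  43  40  40  40  38  64 109 120 119 120 119 120 121
  122 121]
 [120 121 121 120 108  78  48  39  43  41  64 108 121 120 120 121 120 121
  121 121]
 [119 120 121 121 120 108  68  44  70  64  68 108 121 121 120 121 121 121
  121 122]
 [120 119 121 121 121 121  79  38  69  68  68 108 121 121 121 121 121 121
  121 122]
 [119 120 120 121 121 121  80  39  78  73  55 105 121 121 122 122 121 121
  121 121]
 [120 120 120 121 121 121  80  40  77  80  61 105 121 121 120 121 121 121
  121 121]
 [119 120 120 121 122 121  86  47  70  76  54 103 122 121 121 121 122 121
  121 121]
 [121 120 120 121 122 122  87  47  69  78  54 103 121 122 122 121 122 122
  122 121]
 [121 121 121 121 122 122  96  56  56  83  62 104 121 122 121 121 121 122
  122 122]
 [120 12
[... 2525 characters left out ...]
  42  49
   68  75]
 [128 110  97  80  53  44  46  44  45  41  40  43  45  45  43  43  43  45
   45  66]
 [154 147 116  87  56  44  45  43  44  45  45  43  41  42  44  44  43  40
   43  50]
 [103 104 101  84  58  45  42  40  42  44  45  43  42  42  43  45  43  43
   45  45]
 [108 102  96  83  59  43  44  44  45  44  44  45  46  42  42  45  45  43
   42  42]
 [102 100  96  82  55  40  44  46  45  42  48  58  50  42  41  43  45  43
   42  42]
 [102  99  94  70  48  45  44  45  46  45  45  45  45  44  44  46  45  45
   44  43]
 [101  97  76  52  44  40  41  45  43  40  38  44  46  42  39  42  44  42
   39  39]
 [ 98  73  49  45  45  43  45  46  44  43  44  45  45  45  45  46  45  44
   45  45]]
```

The top view shows the +x finger at crop (345,185), where the kinematics put it. The side view puts the tips higher than expected. I'll lower 10 mm, which is safe on either reading, and recheck.

>>> move_arm(motion=[[[0,0,0.0065],[0,0,0],1],[[0,0,0.0065],[0,0,0],1],[[0,0,0],[0,0,0],1]])

```text
clock: 3.7
position: [0.4586, 0.2122, 0.0026]
ee_rot: [0.804, 0.595, -0.001, -0.0]
ft_force: [-0.1, -1.0, 0.9]
grip_width: 1.0
grasp_force: 0.0
```

```bash
python3 g.py; python3 - <<'E'
from h import *
S=cam('side')
print('trivet centre pred crop',(np.array(proj(S,[.4779,.2102,.008]))-[150,130])*5)
cv2.imwrite('pics/s2.png',cv2.resize(S['px'][165:220,185:255],None,fx=10,fy=10,interpolation=cv2.INTER_CUBIC)[...,::-1])
E
```

```text
t 3.7 p [0.4586 0.2122 0.0026] ty [ 0.957 -0.291 -0.001] tz [-0.001 -0.    -1.   ] q [-0.8   0.3   0.31  1.99 -0.12  0.87 -0.72] F [-0.1 -1.   0.9] tq [ 0.   -0.01 -0.03] g 1.0 0.0
trivet centre pred crop [373.41014302 334.96408739]
```

View pics/s2.png

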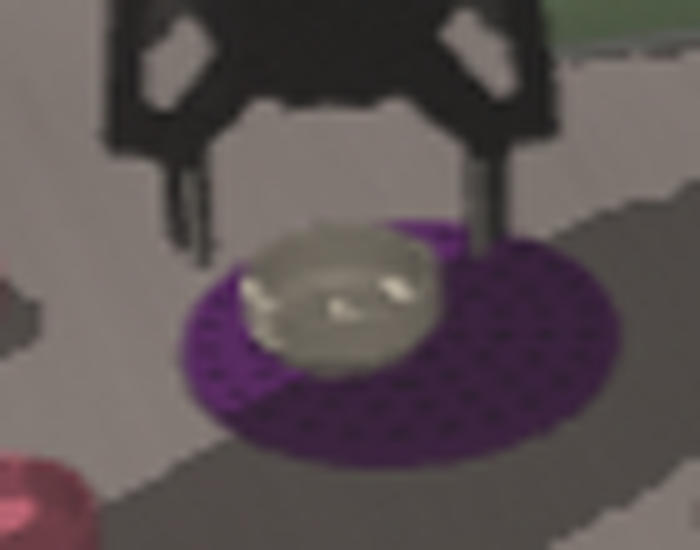

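The dish sits between the fingers laterally, with the tips at crop (203,262) and (485,250) in the side view. They still look too high, so I'll test the side camera's calibration on known points: the base corners and the starting gripper.

```bash
python3 - <<'E'
from h import *
S=np.load('side0.npy',allow_pickle=True).item()
for n,p in dict(c0=[.5388,.0771,.012],c3=[.467,-.1572,.012],c2=[.5683,-.1898,.012],tcp=[.182,.5975,.2043],ftL=[.182-.0124,.5975-.041,.217],ftR=[.182+.0124,.5975+.041,.217]).items(): print(n,np.round(proj(S,p),1))
hsv=cv2.cvtColor(S['px'],cv2.COLOR_RGB2HSV); m=cv2.inRange(hsv,(0,100,20),(14,255,110)); m[:200]=0;m[280:]=0;m[:,:245]=0;m[:,320:]=0
k,l,st,ce=cv2.connectedComponentsWithStats(m); i=1+st[1:,4].argmax(); ys,xs=np.where(l==i)
for f in(xs+ys,xs-ys,-xs-ys,ys-xs): j=f.argmax(); print('corner',xs[j],ys[j])
d=(S['px'].max(2)<55); d[:60]=0; d[120:]=0; d[:,:85]=0; d[:,135:]=0; ys,xs=np.where(d); print('grip lowest', [(x,ys[xs==x].max()) for x in range(xs.min(),xs.max()+1) if (xs==x).any()])
E
```

```text
c0 [255.  212.8]
c3 [260.5 265.4]
c2 [301.  263.8]
tcp [116.2 116.3]
ftL [112.5 116.9]
ftR [118.4 109.2]
corner 300 266
corner 266 214
corner 256 214
corner 261 268
grip lowest [(95, np.int64(66)), (96, np.int64(71)), (97, np.int64(75)), (98, np.int64(76)), (99, np.int64(76)), (100, np.int64(76)), (101, np.int64(88)), (102, np.int64(93)), (103, np.int64(98)), (104, np.int64(100)), (105, np.int64(100)), (106, np.int64(101)), (107, np.int64(106)), (108, np.int64(109)), (109, np.int64(109)), (110, np.int64(109)), (111, np.int64(109)), (112, np.int64(108)), (113, np.int64(95)), (114, np.int64(97)), (115, np.int64(101)), (116, np.int64(102)), (117, np.int64(102)), (118, np.int64(102)), (119, np.int64(102)), (120, np.int64(101))]
```

```bash
python3 - <<'E'
from h import *
T=np.load('top0.npy',allow_pickle=True).item()
for z in(.204,.217,.235,.25): print(z,[np.round(proj(T,[.182+s*.0124,.5975+s*.041,z]),1) for s in(-1,0,1)])
cv2.imwrite('pics/t0.png',cv2.resize(T['px'][314:384,0:90],None,fx=8,fy=8,interpolation=cv2.INTER_CUBIC)[...,::-1])
E
```

```text
0.204 [array([ 45.2, 333.5]), array([ 29.8, 328.4]), array([ 14.3, 323.3])]
0.217 [array([ 42.5, 334.9]), array([ 26.8, 329.7]), array([ 11.2, 324.6])]
0.235 [array([ 38.6, 336.8]), array([ 22.6, 331.6]), array([  6.7, 326.3])]
0.25 [array([ 35.2, 338.5]), array([ 19. , 333.2]), array([  2.9, 327.9])]
```

View pics/t0.png

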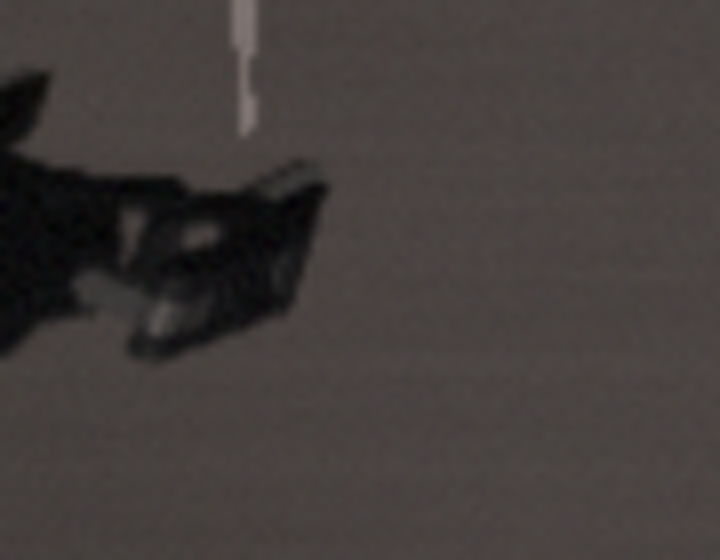

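Both views agree that the open fingertips are about 20–25 mm higher than the nominal geometry gives. I'll feel my way down in small force-checked steps.

>>> move_arm(motion=[[[0,0,0.005],[0,0,0],1],[[0,0,0.003],[0,0,0],1],[[0,0,0],[0,0,0],1]])

```text
clock: 4.05
position: [0.4589, 0.2123, -0.0031]
ee_rot: [0.804, 0.595, -0.0, -0.0]
ft_force: [0.6, -0.4, -0.3]
grip_width: 0.996
grasp_force: 0.0
```

>>> move_arm(motion=[[[0,0,0.004],[0,0,0],1],[[0,0,0],[0,0,0],1]])

```text
clock: 4.25
position: [0.4589, 0.2124, -0.006]
ee_rot: [0.804, 0.595, -0.0, -0.0]
ft_force: [-0.3, -0.1, 0.6]
grip_width: 1.003
grasp_force: 0.0
```

>>> move_arm(motion=[[[0,0,0.003],[0,0,0],1],[[0,0,0],[0,0,0],1]])

```text
clock: 4.45
position: [0.459, 0.2124, -0.0082]
ee_rot: [0.804, 0.595, -0.0, -0.0]
ft_force: [-0.3, -0.4, 0.4]
grip_width: 0.999
grasp_force: 0.0
```

>>> move_arm(motion=[[[0,0,0.005],[0,0,0],1],[[0,0,0],[0,0,0],1]])

```text
clock: 4.65
position: [0.4588, 0.2123, -0.0122]
ee_rot: [0.804, 0.595, -0.0, -0.0]
ft_force: [-0.1, 0.6, -0.4]
grip_width: 1.002
grasp_force: 0.0
```

>>> move_arm(motion=[[[0,0,0.005],[0,0,0],1],[[0,0,0],[0,0,0],1]])

```text
clock: 4.85
position: [0.4588, 0.2123, -0.016]
ee_rot: [0.804, 0.595, -0.0, -0.0]
ft_force: [0.3, -1.4, -0.4]
grip_width: 0.998
grasp_force: 0.0
```

```bash
python3 - <<'E'
from h import *
S=cam('side'); o=manip.get_obs();p=o['position'];print(p,o['ft_force'])
y=np.array([.957,-.291,0])
g=S['px'].max(2); print(g[180:204,200:212])
for z in(.01,.02,.03): print(z,np.round(proj(S,p*[1,1,0]-y*.0425+[0,0,z]),1))
E
```

```text
[ 0.45889488  0.21232251 -0.01577757] [-0.25207994 -1.33346342  0.02188831]
[[ 86 100  85  55  41  43  41  41  39  42  75 116]
 [ 40  39  38  39  41  38  39  40  43  76 118 129]
 [ 39  38  39  40  41  40  39  42  75 116 129 129]
 [ 39  39  42  41  40  41  48  76 117 128 129 129]
 [ 41  42  41  41  40  40  92 122 129 128 129 129]
 [ 58  45  43  42  41  39 110 130 129 129 128 129]
 [116  75  42  40  48  43 110 130 129 130 129 129]
 [130 101  58  46  73  58 109 129 130 129 129 128]
 [129 100  59  53  74  58  87 121 129 129 129 128]
 [129 102  59  57  85  67  88 120 129 129 129 119]
 [128 113  71  49  82  68  69 114 128 127 119 109]
 [129 115  74  52  83  69  70 113 111 106 105 101]
 [129 129  86  47  82  76  72  98  94 105 106 100]
 [130 129  86  43  81  75  60  86  91 159 150 111]
 [129 129 103  69  85  77  61  80  91 139 157 130]
 [129 130 130 129 111  87  62  72  68  97 138 158]
 [129 130 130 122  97  82  78  67  62  94 125 113]
 [128 129 130 110  93  77  72  66  61  73 120 135]
 [130 130 130 104  95  95  94  74  61  61 119 136]
 [129 130 122 101  91  84  69  64  66  61  55 111]
 [130 130 118  98  92  85  83  92  96  91  82  84]
 [130 130 116  97  96  95  89  93  97  97  95  85]
 [129 129 130 102  95  87  72  83  94  96  86  73]
 [130 130 129 109  94  95  96  96  90  92  94  74]]
0.01 [206.5 197.7]
0.02 [206.3 195.2]
0.03 [206.  192.7]
```

>>> move_arm(motion=[[[0,0,0.005],[0,0,0],1],[[0,0,0],[0,0,0],1]])

```text
clock: 5.1
position: [0.4588, 0.2123, -0.0197]
ee_rot: [0.804, 0.595, -0.0, -0.0]
ft_force: [0.4, -0.1, 0.5]
grip_width: 1.0
grasp_force: 0.0
```

>>> move_arm(motion=[[[0,0,0.005],[0,0,0],1],[[0,0,0],[0,0,0],1]])

```text
clock: 5.3
position: [0.4588, 0.2123, -0.0235]
ee_rot: [0.804, 0.595, -0.0, -0.0]
ft_force: [0.3, -0.4, 1.0]
grip_width: 1.002
grasp_force: 0.0
```

>>> move_arm(motion=[[[0,0,0],[0,0,0],0.6],[[0,0,0],[0,0,0],0.3],[[0,0,0],[0,0,0],0.2],[[0,0,0],[0,0,0],0.2],[[0,0,0],[0,0,0],0.2]], newtons=25)

```text
clock: 5.8
position: [0.4592, 0.2125, -0.0228]
ee_rot: [0.804, 0.595, 0.0, -0.0]
ft_force: [-1.6, -0.6, 4.5]
grip_width: 0.75
grasp_force: 28.1
```

Gripped at 64 mm opening with 28 N. I'll lift gently.

>>> move_arm(motion=[[[0,0,-0.005],[0,0,0],0.2],[[0,0,-0.015],[0,0,0],0.2],[[0,0,-0.03],[0,0,0],0.2],[[0,0,-0.03],[0,0,0],0.2],[[0,0,-0.03],[0,0,0],0.2],[[0,0,-0.015],[0,0,0],0.2],[[0,0,0],[0,0,0],0.2],[[0,0,0],[0,0,0],0.2]], newtons=30)

```text
clock: 6.6
position: [0.4587, 0.2123, 0.0702]
ee_rot: [0.803, 0.595, -0.0, -0.0]
ft_force: [-0.1, 0.3, -2.1]
grip_width: 0.749
grasp_force: 33.8
```

```bash
python3 g.py 0.573 0.0157 0.07; python3 - <<'E'
from h import *
S=cam('side');cv2.imwrite('pics/s3.png',cv2.resize(S['px'][130:220,170:290],None,fx=6,fy=6,interpolation=cv2.INTER_CUBIC)[...,::-1])
E
```

```text
t 6.6 p [0.4587 0.2123 0.0702] ty [ 0.957 -0.291 -0.   ] tz [-0. -0. -1.] q [-0.82  0.2   0.32  1.95 -0.07  1.01 -0.76] F [-0.1  0.3 -2.1] tq [-0.05  0.   -0.  ] g 0.749 33.8
shift units [-0.2064  0.2221  0.0003] dist 0.2274
```

View pics/s3.png

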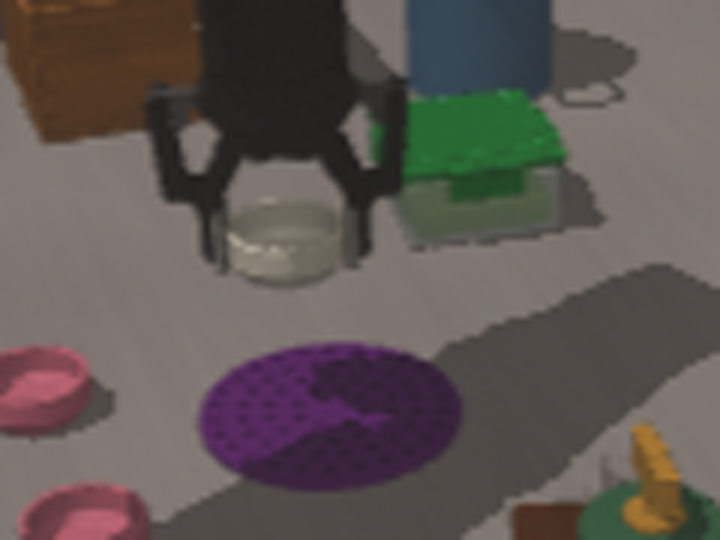

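The dish hangs upright between the pads at crop (287,240), clear of the trivet, which stayed in place. Next I carry it to the pedestal.

>>> move_arm(motion=[[[-0.02,0.022,0],[0,0,0],0.2],[[-0.0344,0.037,0],[0,0,0],0.2],[[-0.0344,0.037,0],[0,0,0],0.2],[[-0.0344,0.037,0],[0,0,0],0.2],[[-0.0344,0.037,0],[0,0,0],0.2],[[-0.0304,0.032,0],[0,0,0],0.2],[[-0.0184,0.02,0],[0,0,0],0.2],[[0,0,0],[0,0,0],0.2],[[0,0,0],[0,0,0],0.2]])

```text
clock: 7.55
position: [0.5725, 0.0157, 0.0695]
ee_rot: [0.804, 0.595, -0.001, -0.0]
ft_force: [0.3, 0.5, -1.5]
grip_width: 0.743
grasp_force: 33.8
```

```bash
python3 g.py 0.573 0.0157 0.04; python3 - <<'E'
from h import *
S=cam('side');T=cam('top');im=np.zeros((600,800,3),np.uint8)
im[:,:400]=cv2.resize(S['px'][150:240,240:300],(400,600),interpolation=cv2.INTER_CUBIC); im[:400,400:]=cv2.resize(T['px'][160:220,225:285],(400,400),interpolation=cv2.INTER_CUBIC)
cv2.imwrite('pics/p1.png',im[...,::-1])
print(proj(S,[.573,.0157,.055]),proj(S,[.573,.0157,.101]))
E
```

```text
t 7.55 p [0.5725 0.0157 0.0695] ty [ 0.956 -0.292 -0.002] tz [-0.002 -0.    -1.   ] q [-0.48  0.35  0.45  1.78 -0.17  1.05 -0.27] F [ 0.3  0.5 -1.5] tq [ 0.07 -0.01  0.09] g 0.743 33.8
shift units [0.0002 0.0007 0.0393] dist 0.0295
(np.float64(272.693670984527), np.float64(209.34653994155494)) (np.float64(272.9452578314081), np.float64(196.2923640703979))
```

View pics/p1.png

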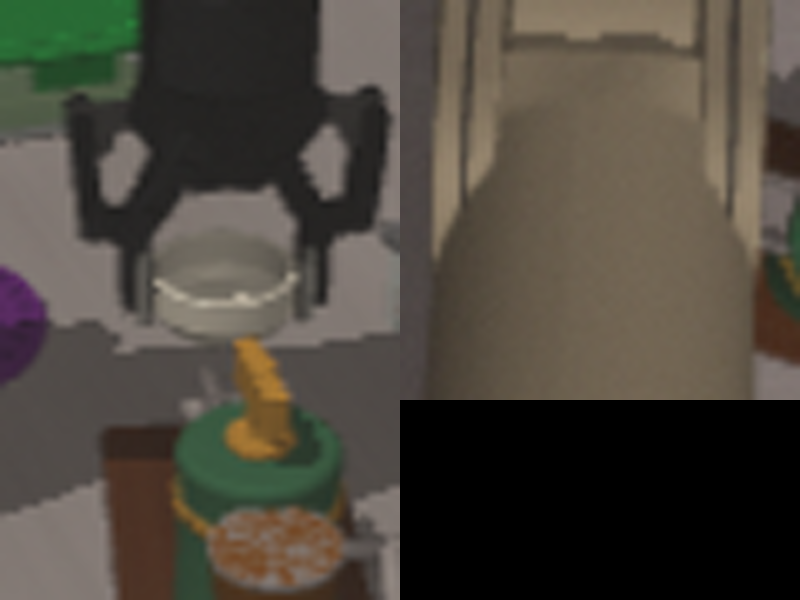

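The side view shows the dish at crop (225,285), directly above where the pedestal should be and level. I'll lower 40 mm, then feel for contact.

>>> move_arm(motion=[[[0,0.0006,0.012],[0,0,0],0.2],[[0,0,0.016],[0,0,0],0.2],[[0,0,0.014],[0,0,0],0.2],[[0,0,0.01],[0,0,0],0.2],[[0,0,0],[0,0,0],0.2],[[0,0,0],[0,0,0],0.2]])

```text
clock: 8.25
position: [0.5737, 0.0156, 0.0316]
ee_rot: [0.804, 0.595, -0.0, -0.0]
ft_force: [0.4, -0.4, -1.9]
grip_width: 0.748
grasp_force: 33.8
```

>>> move_arm(motion=[[[0,0,0.004],[0,0,0],0.2],[[0,0,0],[0,0,0],0.2]])

```text
clock: 8.45
position: [0.5738, 0.0157, 0.0288]
ee_rot: [0.804, 0.595, 0.0, 0.0]
ft_force: [0.5, 0.7, -1.5]
grip_width: 0.745
grasp_force: 33.8
```

>>> move_arm(motion=[[[0,0,0.002],[0,0,0],0.2],[[0,0,0],[0,0,0],0.2]])

```text
clock: 8.65
position: [0.5737, 0.0157, 0.0272]
ee_rot: [0.804, 0.595, 0.0, -0.0]
ft_force: [-0.6, -0.1, -0.9]
grip_width: 0.747
grasp_force: 33.8
```

>>> move_arm(motion=[[[0,0,0.002],[0,0,0],0.2],[[0,0,0],[0,0,0],0.2]])

```text
clock: 8.85
position: [0.5736, 0.0157, 0.0256]
ee_rot: [0.804, 0.595, -0.0, -0.0]
ft_force: [-0.7, 0.1, -2.5]
grip_width: 0.749
grasp_force: 33.8
```

>>> move_arm(motion=[[[0,0,0.0015],[0,0,0],0.2],[[0,0,0],[0,0,0],0.2]])

```text
clock: 9.05
position: [0.5736, 0.0157, 0.0245]
ee_rot: [0.804, 0.595, -0.0, -0.0]
ft_force: [0.3, 0.2, -1.3]
grip_width: 0.749
grasp_force: 33.8
```

>>> move_arm(motion=[[[0,0,0.0015],[0,0,0],0.2],[[0,0,0],[0,0,0],0.2]])

```text
clock: 9.25
position: [0.5738, 0.0157, 0.0243]
ee_rot: [0.804, 0.595, 0.0, -0.0]
ft_force: [-5.0, 0.0, 8.1]
grip_width: 0.748
grasp_force: 34.8
```

Contact at TCP z 0.024, which matches the pedestal at 55 mm. I'll open slowly.

>>> move_arm(motion=[[[0,0,-0.0008],[0,0,0],0.4],[[0,0,0],[0,0,0],0.52],[[0,0,0],[0,0,0],0.56],[[0,0,0],[0,0,0],0.6],[[0,0,0],[0,0,0],0.7],[[0,0,0],[0,0,0],0.85],[[0,0,0],[0,0,0],1],[[0,0,0],[0,0,0],1]])

```text
clock: 10.05
position: [0.5737, 0.0157, 0.0241]
ee_rot: [0.804, 0.595, 0.0, -0.0]
ft_force: [0.6, -0.4, -1.0]
grip_width: 0.998
grasp_force: 0.0
```

>>> move_arm(motion=[[[0,0,-0.01],[0,0,0],1],[[0,0,-0.03],[0,0,0],1],[[0,0,-0.05],[0,0,0],1],[[0,0,-0.05],[0,0,0],1],[[0,0,-0.05],[0,0,0],1],[[0,0,-0.03],[0,0,0],1],[[0,0,0],[0,0,0],1]])

```text
clock: 10.75
position: [0.5756, 0.0156, 0.1934]
ee_rot: [0.804, 0.595, 0.003, 0.001]
ft_force: [-0.1, 0.3, -0.0]
grip_width: 0.999
grasp_force: 0.0
```

```bash
python3 g.py 0.538 -0.0985 0.21; python3 - <<'E'
from h import *
S=cam('side');T=cam('top');im=np.zeros((600,800,3),np.uint8)
im[:,:400]=cv2.resize(S['px'][160:250,240:300],(400,600),interpolation=cv2.INTER_CUBIC); im[:400,400:]=cv2.resize(T['px'][155:215,235:295],(400,400),interpolation=cv2.INTER_CUBIC)
cv2.imwrite('pics/p2.png',im[...,::-1])
print(proj(S,[.573,.0157,.081]),proj(T,[.573,.0157,.081]))
E
```

```text
t 10.75 p [0.5756 0.0156 0.1934] ty [ 0.956 -0.292  0.006] tz [ 0.006  0.001 -1.   ] q [-0.51  0.23  0.48  1.64 -0.11  1.29 -0.31] F [-0.1  0.3 -0. ] tq [-0.07  0.02 -0.  ] g 0.999 0.0
shift units [-0.1601 -0.0034 -0.0227] dist 0.1213
(np.float64(272.8345678901043), np.float64(202.0357722765938)) (np.float64(254.92679932749547), np.float64(185.62897239047177))
```

View pics/p2.png

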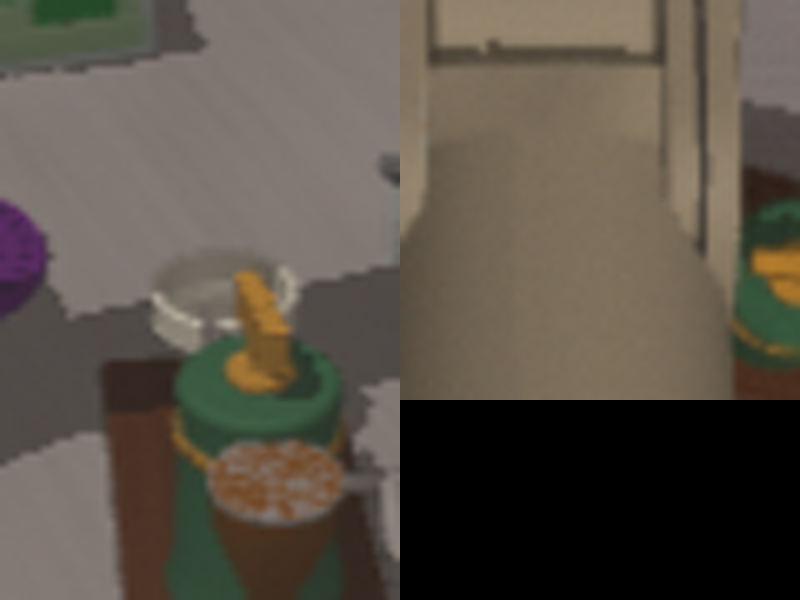

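The dish stands upright on the pedestal at crop (225,300), in the same column as before, and the wings are still near the chute direction. Now I measure the wings' height and heading numerically.

```bash
python3 - <<'E'
from h import *
T=np.load('top0.npy',allow_pickle=True).item();S=np.load('side0.npy',allow_pickle=True).item()
far=(276.5-1,200.8-1.5);near=(283.2-1,209.5-1.5)
print('far tri',tri(S,far,T,(288.3,194.6)),'near tri',tri(S,near,T,(303.5,196.5)))
a,b=plane(S,*far,.151),plane(S,*near,.151); d=a-b; print('side ang',a,b,np.linalg.norm(d),'cw of +y deg',np.degrees(np.arctan2(d[0],d[1])))
hsv=cv2.cvtColor(T['px'],cv2.COLOR_RGB2HSV)[186:206,282:310].astype(int); m=(hsv[...,0]>8)&(hsv[...,0]<26)&(hsv[...,1]>150)
for r in range(4,16): print(186+r,''.join('%4d'%(v if k else 0) for v,k in zip(hsv[r,:,2],m[r])))
E
```

```text
far tri (array([ 0.54009853, -0.07837865,  0.15273751]), np.float64(0.00012144623248339192)) near tri (array([ 0.53738631, -0.12213825,  0.15236986]), np.float64(0.004784667651200946))
side ang [ 0.5411599 -0.0758171  0.151    ] [ 0.54068785 -0.12065681  0.151     ] 0.04484219466095965 cw of +y deg 0.6031564628991692
190    0   0   0   0   0   0   0   0   0   0   0   0   0   0   0   0   0   0   0   0   0   0   0   0   0   0   0   0
191    0   0   0   0   0   0   0   0   0   0   0   0  86   0   0   0   0   0   0   0   0   0   0   0   0   0   0   0
192    0   0   0   0   0   0   0 108  98  99 109 117 120 121 118  97   0   0   0   0   0   0   0   0   0   0   0   0
193    0   0   0   0   0   0 155 168 171 169 165 164 167 171 168 141 105   0   0   0   0   0   0   0   0   0   0   0
194    0   0   0   0   0   0 164 178 179 179 178 176 175 174 173 171 167 162 158 155 132   0   0   0   0   0   0   0
195    0   0   0   0   0   0 140 166 171 175 176 175 172 178 177 175 176 176 172 170 166 154   0   0   0   0   0   0
196    0   0   0   0   0   0   0   0 126 132 128 136 148 165 169 171 171 169 171 170 168 156   0   0   0   0   0   0
197    0   0   0   0   0   0   0   0 114 161 166 166 146 149 149 138 122 107 117 122 132   0   0   0   0   0   0   0
198    0   0   0   0   0   0   0   0   0 155 169 171 168 169 167 165 127   0   0   0   0   0   0   0   0   0   0   0
199    0   0   0   0   0   0   0   0   0   0 149 164 167 164 163 151   0   0   0   0   0   0   0   0   0   0   0   0
200    0   0   0   0   0   0   0   0   0   0   0   0 131   0   0   0   0   0   0   0   0   0   0   0   0   0   0   0
201    0   0   0   0   0   0   0   0   0   0   0   0   0   0   0   0   0   0   0   0   0   0   0 115 119 118   0   0
```

>>> move_arm(motion=[[[0,0,-0.0227],[0,0,-0.118],1],[[0,0,0],[0,0,-0.118],1],[[0,0,0],[0,0,0],1]])

```text
clock: 11.15
position: [0.5732, 0.0156, 0.2051]
ee_rot: [0.745, 0.668, -0.001, -0.0]
ft_force: [-0.6, -0.5, -0.8]
grip_width: 1.003
grasp_force: 0.0
```

```bash
python3 g.py 0.538 -0.0985 0.21
```

```text
t 11.15 p [0.5732 0.0156 0.2051] ty [ 0.994 -0.109 -0.001] tz [-0.002 -0.    -1.   ] q [-0.5   0.23  0.46  1.62 -0.1   1.32 -0.13] F [-0.6 -0.5 -0.8] tq [ 0.   -0.01 -0.05] g 1.003 0.0
shift units [-0.1564 -0.0301 -0.0064] dist 0.1195
```

>>> move_arm(motion=[[[-0.032,-0.006,0],[0,0,-0.02],1],[[-0.045,-0.008,0],[0,0,0],1],[[-0.045,-0.008,0],[0,0,0],1],[[-0.0348,-0.0065,0],[0,0,0],1],[[0,0,0],[0,0,0],1],[[0,0,0],[0,0,0],1]])

```text
clock: 11.75
position: [0.5404, -0.0994, 0.2052]
ee_rot: [0.741, 0.672, -0.0, -0.001]
ft_force: [-0.5, 1.0, -0.5]
grip_width: 0.999
grasp_force: 0.0
```

```bash
python3 g.py 0.539 -0.0992 0.115; python3 - <<'E'
from h import *
S=cam('side');T=cam('top')
# is the dish visible in the top view?
print(T['px'][174:200:3,243:268:3].mean(2).astype(int))
hsv=cv2.cvtColor(S['px'],cv2.COLOR_RGB2HSV)[180:225,255:300]; d=(hsv[...,2]<60)
print(''.join('') or '\n'.join('%d '%(180+i)+''.join('#' if x else '.' for x in r) for i,r in enumerate(d)))
E
```

```text
t 11.75 p [ 0.5404 -0.0994  0.2052] ty [ 0.995 -0.098 -0.001] tz [-0.001  0.    -1.   ] q [-0.37  0.17  0.53  1.69 -0.09  1.31  0.08] F [-0.5  1.  -0.5] tq [ 0.03  0.   -0.01] g 0.999 0.0
shift units [ 0.     -0.0017  0.1203] dist 0.0902
[[ 48  36  34  50  61  49  33  33  38]
 [ 40  35 101  98  93  83  99  35  32]
 [ 36 100 107 112 112 112  85  76  34]
 [ 38 104 112 111 110 112 110  84  35]
 [ 40 107 111 111 111 110 111  85  36]
 [ 36 105 112 112 111 110 109 100  36]
 [ 32  58 102 110 111 108  91  47  41]
 [ 35  32  50 101  96 103  40  34  51]
 [ 34  37  35  36  33  30  34  31  50]]
180 .............................................
181 .............................................
182 .............................................
183 .............................................
184 .............................................
185 .............................................
186 .............................................
187 .............................................
188 .............................................
189 .............................................
190 ......
[... 1039 characters left out ...]

211 .............................................
212 .............................##..............
213 ..............................##.............
214 ..##########..................##.............
215 ############..................##.............
216 ###########...................###............
217 ###########..................####............
218 .##########..................###.............
219 .##########..................................
220 .###########.................................
221 .##########........................#.........
222 .#########........................##.........
223 .#########.......................###.........
224 .#########.....................####..........
```

```bash
python3 - <<'E'
from h import *
T=cam('top'); m=(T['px'][172:202,240:270].mean(2)>72).astype(np.uint8)
k,l,st,ce=cv2.connectedComponentsWithStats(m); i=l[14,15]; cn=cv2.findContours((l==i).astype(np.uint8),0,1)[0][0]
(c,r)=cv2.minEnclosingCircle(cn); c=np.array(c)+[240,172]; print(st[i],ce[i]+[240,172],c,r,plane(T,*c,.081),plane(T,*(ce[i]+[240,172]),.081))
E
```

```text
[  5   3  21  21 366] [254.85245902 185.0273224 ] [254.84959316 185.05284595] 10.778401374816895 [0.57474713 0.01594532 0.081     ] [0.57482469 0.01593723 0.081     ]
```

>>> move_arm(motion=[[[0,-0.0017,0.03],[0,0,0],1],[[0,0,0.035],[0,0,0],1],[[0,0,0.03],[0,0,0],1],[[0,0,0.015],[0,0,0],1],[[0,0,0.01],[0,0,0],1],[[0,0,0],[0,0,0],1]])

```text
clock: 12.5
position: [0.5396, -0.0988, 0.1157]
ee_rot: [0.74, 0.673, -0.0, -0.0]
ft_force: [1.2, -0.2, -0.0]
grip_width: 1.004
grasp_force: 0.0
```

The dish is within about 2 mm of the pedestal centre. Down to gripping height, then close.

>>> move_arm(motion=[[[0,0,0.008],[0,0,0],1],[[0,0,0.008],[0,0,0],1],[[0,0,0],[0,0,0],1]])

```text
clock: 12.8
position: [0.5394, -0.0991, 0.1036]
ee_rot: [0.74, 0.673, -0.0, -0.0]
ft_force: [0.5, -0.3, -0.0]
grip_width: 1.001
grasp_force: 0.0
```

>>> move_arm(motion=[[[0,0,0],[0,0,0],0.4],[[0,0,0],[0,0,0],0],[[0,0,0],[0,0,0],-0.4],[[0,0,0],[0,0,0],-0.6],[[0,0,0],[0,0,0],-0.8],[[0,0,0],[0,0,0],-1],[[0,0,0],[0,0,0],-1],[[0,0,0],[0,0,0],-1]], newtons=30)

```text
clock: 13.6
position: [0.5402, -0.0991, 0.1044]
ee_rot: [0.74, 0.673, 0.0, 0.0]
ft_force: [4.5, 0.2, -1.4]
grip_width: 0.109
grasp_force: 35.1
```

```bash
python3 g.py
```

```text
t 13.6 p [ 0.5402 -0.0991  0.1044] ty [ 0.996 -0.094  0.001] tz [ 0.001  0.    -1.   ] q [-0.35  0.26  0.52  1.81 -0.14  1.1   0.12] F [ 4.5  0.2 -1.4] tq [-0.03 -0.79 -0.06] g 0.109 35.1
```

Wings gripped at 9.3 mm opening. Turning clockwise now.

>>> move_arm(motion=[[[0,0.001,0],[0,0,0.1],-1],[[0,0,0],[0,0,0.15],-1],[[0,0,0],[0,0,0.15],-1],[[0,0,0],[0,0,0.15],-1],[[0,0,0],[0,0,0.15],-1],[[0,0,0],[0,0,0.15],-1],[[0,0,0],[0,0,0.15],-1],[[0,0,0],[0,0,0.15],-1],[[0,0,0],[0,0,0.15],-1],[[0,0,0],[0,0,0.15],-1],[[0,0,0],[0,0,0.15],-1],[[0,0,0],[0,0,0],-1]])

```text
clock: 14.8
position: [0.5401, -0.0989, 0.1043]
ee_rot: [0.994, 0.108, -0.0, -0.0]
ft_force: [-1.6, 0.6, 5.9]
grip_width: 0.114
grasp_force: 35.9
```

```bash
python3 g.py
```

```text
t 14.8 p [ 0.5401 -0.0989  0.1043] ty [ 0.215 -0.977 -0.001] tz [-0.001  0.001 -1.   ] q [-0.51  0.29  0.71  1.82 -0.21  1.11 -1.08] F [-1.6  0.6  5.9] tq [ 0.3   0.37 -0.08] g 0.114 35.9
```

>>> move_arm(motion=[[[0,0,0],[0,0,0.12],-1],[[0,0,0],[0,0,0.12],-1],[[0,0,0],[0,0,0.12],-1],[[0,0,0],[0,0,0.1],-1],[[0,0,0],[0,0,0.08],-1],[[0,0,0],[0,0,0],-1],[[0,0,0],[0,0,0],-1]])

```text
clock: 15.5
position: [0.5401, -0.0988, 0.1043]
ee_rot: [0.995, -0.101, -0.0, -0.0]
ft_force: [-0.3, 2.0, 4.6]
grip_width: 0.109
grasp_force: 35.9
```

```bash
python3 g.py
```

```text
t 15.5 p [ 0.5401 -0.0988  0.1043] ty [-0.201 -0.98  -0.001] tz [-0.001  0.001 -1.   ] q [-0.57  0.31  0.78  1.82 -0.24  1.11 -1.47] F [-0.3  2.   4.6] tq [ 0.43  0.32 -0.07] g 0.109 35.9
```

>>> move_arm(motion=[[[0,0,0],[0,0,0.05],-1],[[0,0,0],[0,0,0.04],-1],[[0,0,0],[0,0,0],-1],[[0,0,0],[0,0,0],-1]])

```text
clock: 15.9
position: [0.5402, -0.0988, 0.1043]
ee_rot: [0.991, -0.136, -0.0, -0.0]
ft_force: [-0.8, 2.0, 5.4]
grip_width: 0.107
grasp_force: 35.9
```

```bash
python3 g.py
```

```text
t 15.9 p [ 0.5402 -0.0988  0.1043] ty [-0.27  -0.963 -0.001] tz [-0.001  0.001 -1.   ] q [-0.58  0.31  0.8   1.82 -0.24  1.11 -1.54] F [-0.8  2.   5.4] tq [ 0.45  0.34 -0.09] g 0.107 35.9
```

>>> move_arm(motion=[[[0,0,0],[0,0,0.04],-1],[[0,0,0],[0,0,0],-1],[[0,0,0],[0,0,0],-1]])

```text
clock: 16.2
position: [0.5402, -0.0988, 0.1043]
ee_rot: [0.988, -0.152, -0.0, -0.0]
ft_force: [-2.5, 1.5, 5.3]
grip_width: 0.109
grasp_force: 36.0
```

```bash
python3 g.py
```

```text
t 16.2 p [ 0.5402 -0.0988  0.1043] ty [-0.3   -0.954 -0.001] tz [-0.001  0.001 -1.   ] q [-0.58  0.31  0.8   1.82 -0.25  1.11 -1.57] F [-2.5  1.5  5.3] tq [0.39 0.42 0.3 ] g 0.109 36.0
```

>>> move_arm(motion=[[[0,0,0],[0,0,0.04],-1],[[0,0,0],[0,0,0],-1],[[0,0,0],[0,0,0],-1]])

```text
clock: 16.5
position: [0.5402, -0.0988, 0.1043]
ee_rot: [0.986, -0.167, -0.0, -0.0]
ft_force: [-1.8, 1.3, 5.8]
grip_width: 0.105
grasp_force: 40.4
```

```bash
python3 g.py
```

```text
t 16.5 p [ 0.5402 -0.0988  0.1043] ty [-0.328 -0.945 -0.   ] tz [-0.001  0.    -1.   ] q [-0.59  0.31  0.81  1.82 -0.25  1.11 -1.6 ] F [-1.8  1.3  5.8] tq [0.27 0.44 0.74] g 0.105 40.4
```

The torque jumped at tool heading −107°, which is the mill's yaw, so the screw is seated. Backing off a quarter turn.

>>> move_arm(motion=[[[0,0,0],[0,0,-0.1],-1],[[0,0,0],[0,0,-0.17],-1],[[0,0,0],[0,0,-0.17],-1],[[0,0,0],[0,0,-0.17],-1],[[0,0,0],[0,0,-0.17],-1],[[0,0,0],[0,0,-0.17],-1],[[0,0,0],[0,0,-0.17],-1],[[0,0,0],[0,0,-0.17],-1],[[0,0,0],[0,0,-0.17],-1],[[0,0,0],[0,0,-0.17],-1],[[0,0,0],[0,0,-0.17],-1],[[0,0,0],[0,0,-0.1],-1]])

```text
clock: 17.7
position: [0.5402, -0.0991, 0.1043]
ee_rot: [0.836, 0.548, -0.0, -0.0]
ft_force: [-1.4, 2.0, 4.3]
grip_width: 0.107
grasp_force: 35.8
```

```bash
python3 g.py
```

```text
t 17.7 p [ 0.5402 -0.0991  0.1043] ty [ 0.917 -0.398 -0.001] tz [-0.     0.001 -1.   ] q [-0.38  0.27  0.56  1.81 -0.16  1.1  -0.18] F [-1.4  2.   4.3] tq [ 0.24  0.21 -0.05] g 0.107 35.8
```

>>> move_arm(motion=[[[0,0,0],[0,0,-0.05],-1],[[0,0,0],[0,0,-0.04],-1],[[0,0,0],[0,0,0],-1],[[0,0,0],[0,0,0],-1],[[0,0,0],[0,0,0],-1]])

```text
clock: 18.2
position: [0.5402, -0.0991, 0.1043]
ee_rot: [0.818, 0.575, -0.0, -0.0]
ft_force: [-0.6, 1.7, 4.5]
grip_width: 0.109
grasp_force: 35.9
```

```bash
python3 g.py; python3 - <<'E'
from h import *
T=cam('top'); m=(T['px'][172:202,240:270].mean(2)>72).astype(np.uint8)
k,l,st,ce=cv2.connectedComponentsWithStats(m); i=l[14,15]; print(st[i],plane(T,*(ce[i]+[240,172]),.081))
E
```

```text
t 18.2 p [ 0.5402 -0.0991  0.1043] ty [ 0.941 -0.339 -0.   ] tz [-0.  0. -1.] q [-0.38  0.27  0.55  1.81 -0.15  1.1  -0.12] F [-0.6  1.7  4.5] tq [0.26 0.45 0.05] g 0.109 35.9
[  5   3  21  21 367] [0.57475084 0.01588617 0.081     ]
```

>>> move_arm(motion=[[[0,0,0],[0,0,-0.05],-1],[[0,0,0],[0,0,0],-1],[[0,0,0],[0,0,0],-1],[[0,0,0],[0,0,0],-1],[[0,0,0],[0,0,0],-1]])

```text
clock: 18.75
position: [0.5402, -0.0991, 0.1043]
ee_rot: [0.807, 0.591, -0.0, -0.0]
ft_force: [-2.2, 0.5, 5.8]
grip_width: 0.107
grasp_force: 35.9
```

```bash
python3 g.py; python3 -c "
from workcell import order
print(order.hand_in())"
```

```text
t 18.75 p [ 0.5402 -0.0991  0.1043] ty [ 0.953 -0.302 -0.001] tz [-0.  0. -1.] q [-0.37  0.27  0.54  1.81 -0.15  1.1  -0.08] F [-2.2  0.5  5.8] tq [0.27 0.41 0.  ] g 0.107 35.9
the job is handed in; nothing more can be done
None
```

I handed the job in at 18.75 s; no verdict came back. The dish stands about 2 mm off the pedestal's centre, and the thumbscrew was seated, backed off a quarter turn and is still gripped at about 36 N.

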